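# Raise the blending hood window to the green mark

### The arm

A 7-joint arm with a two-finger parallel gripper is mounted at the origin on the work surface. World frame = base frame: x ahead of the robot, y to its left, z up, the work surface at z = 0. Lengths are in m, angles in rad, forces in N, time in s.
With the tool pointing down it reaches from about 0.4 to 0.85 m from the base axis. Payload 6.9 kg.
Tool frame: the origin (TCP) lies midway between the tips of the shut fingers; the grasp point (between the pads) lies 19 mm behind it; z points along the fingers, x is the direction in which the jaws open and shut, and the axes are right-handed (so a half turn about z gives the same grasp; the last joint's range is limited). The gripper opens to 85 mm and grips with 20 to 120 N. Pads are 22 mm wide; open, the fingers measure 114 mm over their backs; the gripper's body (76 mm by 85 mm) begins 54 mm behind the grasp point. The pads swing forward as they close: fully open they stand 13 mm farther back than shut.
Start: joints at [1.252, 0.507, -0.238, 1.5, 0.126, 1.149, -0.155], TCP at [0.257, -0.57, 0.231] pointing down, gripper open.
Joint ranges: [-3.08, 3.08], [-0.24, 2.05], [-1.43, 1.35], [0, 2.5], [-1.52, 4.66], [0.17, 1.96], [-2.89, 2.89]. Speed limits (rad/s): [2.39, 2.39, 3.14, 3.14, 3.14, 3.14, 3.14].

### API

Orientations are given as a unit quaternion [w, x, y, z].
In Python, from bench import ctrl, cams, close_job gives the robot as it stands. The module is installed in compiled form; this text tells all that it offers.
- The arm moves only by the tool move_arm, never from a script. Its argument "moves" is a list of rows, each an object with "offset": the shift along the tool's x, y, z in m, a list of three; "dr": the turn, a rotation vector about the tool's x, y, z in degrees, a list of three; "hand": the opening in per cent of the stroke, from 0 (shut) to 100 (fully open). A call has 1 to 10 rows; each row shifts and turns the commanded pose from where the row before left it, along the tool's axes as they then stand; what a row does not reach is not made up. A row lasts 1/12 s, in which the tool goes at most 41.7 mm and 7.16 degrees, less where a joint would pass 70% of its speed; a pose out of reach is approached as far as the arm can. A call with a gripper value outside its range is refused whole. The fingers move at their own pace and stop on an object; the grip force is fixed at half the most. Time passes only in rows, so rows that do not move let the fingers close. It gives the time, the measured TCP pose, the force and the opening at its end, in the units of the state.
- ctrl.sense(): the state, without advancing time (a new reading comes with each control period).
- cams.capture(name): name is "scene" or "top" or "wrist"; returns (picture, depth): 420x560x3 uint8, red, green, blue; 420x560 float32, m along the optical axis (not along the pixel's ray), 0 where there is no reading.
- cams.camera_info(name): a dict with "fx", "fy", "cx", "cy" (pixels), "T" (4x4, takes a point from camera to world coordinates). Camera axes: x right, y up, looking along -z (the intrinsics and any distortion apply to the point x, -y, -z); pixel columns grow to the right and rows downward; lengths in m; the calibration is good to about 2 mm. A picture is of the moment at which its call begins: read the wrist's pose just before it. camera_info takes no time and is no camera call; for the wrist camera it gives the pose at the moment of the call.
- close_job(): hands the job in, once; it reports no verdict.
The state is a dict: "clock": time; "joints": joint angles; "qvel": joint speeds; "effort": joint torques, N m; "ee_pos": TCP position; "tool_rot": TCP orientation; "force": force on the tool from outside, world axes, zero at the start; "moment": the same for the moment, N m; "grip_width": opening from 0.0 (shut) to 1.0 (fully open).
Only numpy, scipy, OpenCV 4.12 (cv2) and the standard library are available. Lean on these libraries where they do the work, as an engineer would, in place of code of your own. Each camera call takes 0.05 s, during which the arm holds its last target.

### The job

Gently push the sloping window of the blending hood up by its orange lip, with the fingertips and without gripping anything, until the black pointer at its side stands within the green height marker. Then take the hand away so that the window stays there by itself, leave the marker where it is clipped, and leave the mug, bottles and beaker standing where they are.

Things in the scene. Friction and masses are not known exactly. Their poses are not given: they have to be found in the camera images.
- hood: Fixed tabletop hood, base 305 x 440 mm, 410 mm high, clear sides. Origin: on its underside, midway across, 170 mm behind the front edge; x from its front (robot side) to its back, y its left, z up. The front slopes: from x -170, z 75 mm, above a white sill 70 mm high, it rises away from the robot along (0.643, 0, 0.766), 50 degrees above level. Rails 26 mm wide at y = +-205 mm stand 12 mm out of the slope
- lip_edge (a point): Middle of the lower outer edge of the window's orange lip: a level ledge 220 mm long (along the hood's y), 10 mm thick, standing out 35 mm towards the robot from the window's bottom, free underneath and in front. Site z axis points up the slope, the way the window travels; y along the lip
- sash (a joint): Travel of the window up the slope in m: 0 shut, 0.18 fully open. Counterweighted, it stays where it is left; 2 to 4.5 N along the slope (plus 8 N per m/s) moves it up, the same down. 0.5 to 0.75 kg; clear pane 370 mm wide, 200 mm along the slope
- pointer (a point): Black pointer, a thin bar (6 mm along the slope) on the window's left side, reaching over the left rail and across the green marker; this point lies on its middle line. Travels with the window; z axis up the slope
- mark (a point): Centre of the green height marker, a clip 60 mm wide and 24 mm high along the slope, on the outside of the left rail, just beneath the pointer's path; z axis up the slope. The pointer is within it when it lies within 12 mm of this centre along the slope. Only 30 N would shift it
- mug: Yellow plastic mug, 76 mm across, 85 mm high, loose; origin at the centre of its foot. Leave alone
- bottle: Blue bottle with white cap, 60 mm across, 140 mm high, loose; origin at the centre of its foot. Leave alone
- vial: Small amber bottle with black cap, 36 mm across, 75 mm high, loose; origin at the centre of its foot. Leave alone
- beaker: Glass beaker, 66 mm across, 85 mm high, standing inside the hood; origin at the centre of its foot. Leave alone

How it is judged:
By the outcome, as a careful person would: the job done as asked, in the order asked, and still so for the second after the job is handed in, with the robot touching nothing.
It also fails if it takes over 35 s, if anything falls off the work surface, if the arm or the gripper's body presses on something with over 40 N, if the wrist force passes 120 N, or if a joint passes its speed limit or range.

## Working session

There is one attempt and no reset: what is moved stays moved. The work goes in short steps, Python scripts to look and compute and a tool call to move; the robot and the scene stay as the last step left them, time stands still between calls to the robot, and variables do not carry over. Pictures are saved under pics/ and viewed, and the job is handed in when it is done.

Besides the shell and the picture viewer there is one more tool, called after "Emit:" by a JSON object that holds its "op" and its "data", one argument or row to a line. move_arm: Moves the arm, as the interface text tells. Its arguments: {"type":"object","properties":{"moves":{"type":"array","items":{"type":"object","properties":{"offset":{"type":"array","items":{"type":"number"}},"dr":{"type":"array","items":{"type":"number"}},"hand":{"type":"number"}}}}},"required":["moves"]}

```bash
mkdir -p pics
cat > h.py <<'E'
import numpy as np,cv2
from bench import ctrl,cams
def snap(n,f):
    p,d=cams.capture(n);cv2.imwrite('pics/'+f+'.png',p[:,:,::-1]);np.savez('pics/'+f+'.npz',p=p,d=d,**{k:np.array(v) for k,v in cams.camera_info(n).items() if k in('fx','fy','cx','cy','T')})
def px(f,u,v,z=None):
    q=np.load('pics/'+f+'.npz');z=q['d'][v,u] if z is None else z
    return (q['T']@[(u-q['cx'])/q['fx']*z,-(v-q['cy'])/q['fy']*z,-z,1])[:3]
E
python3 - <<'E'
from h import *
s=ctrl.sense();print(s)
snap('scene','s1');snap('top','t1')
print({k:v for k,v in cams.camera_info('scene').items()})
print({k:v for k,v in cams.camera_info('top').items()})
E
```

```text
{'clock': 0.0, 'joints': array([ 1.25248091,  0.50836508, -0.23748968,  1.50111366,  0.12569872,
        1.14888885, -0.15482578]), 'qvel': array([ 3.24116574e-05,  9.44423206e-04,  9.64428934e-04,  1.76639665e-03,
       -1.84998488e-03,  1.26121504e-03,  1.87530823e-04]), 'effort': array([-5.35137315e-04, -6.20602298e+01, -2.18702674e+00, -2.49648535e+01,
        1.25532263e-02,  1.22063814e-02,  1.27902177e-05]), 'ee_pos': array([ 0.25673669, -0.56929727,  0.23041814]), 'tool_rot': array([-4.66804338e-04,  8.40000594e-01, -5.42584743e-01, -7.62351970e-04]), 'force': array([-0.18917627, -0.10578037, -0.56306882]), 'moment': array([-0.00664802, -0.01471409,  0.01669955]), 'grip_width': 0.9969875898460285}
{'fx': 501.98411094536925, 'fy': 501.98411094536925, 'cx': 284.8967825899066, 'cy': 210.68302320508874, 'T': array([[ 0.81774108, -0.54651567,  0.18061048,  0.80078391],
       [ 0.57557787,  0.77812138, -0.25147017, -0.2691418 ],
       [-0.00310449,  0.30959288,  0.95086414,  1.08550056],
       [ 0.        ,  0.        ,  0.        ,  1.        ]])}
{'fx': 387.50540938398194, 'fy': 387.50540938398194, 'cx': 282.82123561924544, 'cy': 211.02557343892184, 'T': array([[ 2.59088620e-03,  9.96056755e-01, -8.86804791e-02,
         5.21786084e-01],
       [-9.99662073e-01,  2.86028477e-04, -2.59934328e-02,
        -1.30795429e-02],
       [-2.58655692e-02,  8.87178576e-02,  9.95720902e-01,
         1.08482659e+00],
       [ 0.00000000e+00,  0.00000000e+00,  0.00000000e+00,
         1.00000000e+00]])}
```

View pics/s1.png

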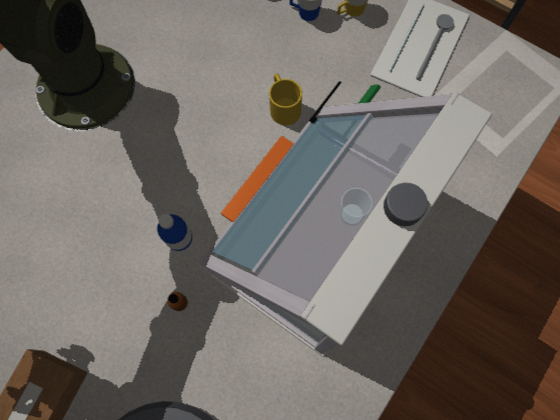

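View pics/t1.png

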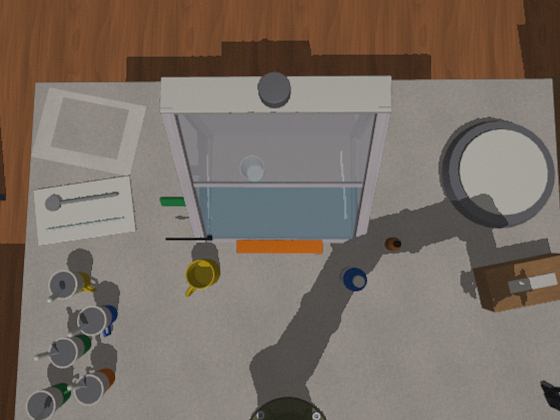

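Top view: the lip spans cols 237-322 at rows 240-253. The pointer is at row 238 (cols 167-210) and the marker at row 202 (cols 161-185). The mug is at (202,273), the bottle at (354,279) and the vial at (393,244).

Run:
```python
from h import *
for n,pts in {'t1':[(238,242),(238,251),(280,242),(280,246),(280,251),(321,242),(321,251),(163,202),(173,199),(173,202),(173,205),(182,202),(168,239),(175,239),(185,238),(200,238),(210,238),(202,262),(187,270),(217,270),(354,279),(393,244),(165,110),(387,110),(190,240),(370,242)],
 's1':[(255,180),(230,215),(288,142),(262,185),(370,94),(365,99),(375,90),(325,102),(335,88),(315,120)]}.items():
    for p in pts: print(n,p,px(n,*p).round(4))
import subprocess
for f,b in (('t1',(150,180,350,300)),('s1',(210,60,400,230))):
    im=cv2.imread(f'pics/{f}.png')[b[1]:b[3],b[0]:b[2]];cv2.imwrite(f'pics/{f}c.png',cv2.resize(im,None,fx=4 if f=='t1' else 3.5,fy=4 if f=='t1' else 3.5,interpolation=cv2.INTER_CUBIC))
```

```text
t1 (238, 242) [0.5305 0.1272 0.0945]
t1 (238, 251) [0.5075 0.1274 0.091 ]
t1 (280, 242) [0.5307 0.0198 0.0937]
t1 (280, 246) [0.5206 0.0198 0.0922]
t1 (280, 251) [0.5079 0.0198 0.0918]
t1 (321, 242) [ 0.531  -0.0847  0.0923]
t1 (321, 251) [ 0.5082 -0.0845  0.0933]
t1 (163, 202) [0.6229 0.2919 0.1877]
t1 (173, 199) [0.6295 0.2673 0.1914]
t1 (173, 202) [0.6232 0.269  0.1853]
t1 (173, 205) [0.617  0.2716 0.1765]
t1 (182, 202) [0.6231 0.2477 0.1853]
t1 (168, 239) [0.5375 0.3038 0.1068]
t1 (175, 239) [0.5375 0.2855 0.108 ]
t1 (185, 238) [0.5403 0.262  0.1012]
t1 (200, 238) [0.5403 0.2224 0.1055]
t1 (210, 238) [0.5403 0.1967 0.1065]
t1 (202, 262) [0.4756 0.2396 0.005 ]
t1 (187, 270) [0.4584 0.2594 0.0843]
t1 (217, 270) [0.4556 0.1914 0.0352]
t1 (354, 279) [ 0.4424 -0.1595  0.1416]
t1 (393, 244) [ 0.5265 -0.2731  0.0672]
t1 (165, 110) [0.7753 0.2276 0.3813]
t1 (387, 110) [ 0.7725 -0.1874  0.3812]
t1 (190, 240) [0.5352 0.2482 0.1042]
t1 (370, 242) [ 5.322e-01 -2.269e-01  4.000e-04]
s1 (255, 180) [0.5208 0.013  0.0926]
s1 (230, 215) [ 0.5246 -0.0799  0.0932]
s1 (288, 142) [0.5263 0.1272 0.0895]
s1 (262, 185) [0.5386 0.0135 0.0886]
s1 (370, 94) [0.6283 0.2718 0.1878]
s1 (365, 99) [0.6262 0.2558 0.1885]
s1 (375, 90) [0.6317 0.2855 0.1879]
s1 (325, 102) [0.54   0.2509 0.0987]
s1 (335, 88) [0.5395 0.2915 0.102 ]
s1 (315, 120) [0.5485 0.1982 0.1049]
```

View pics/t1c.png

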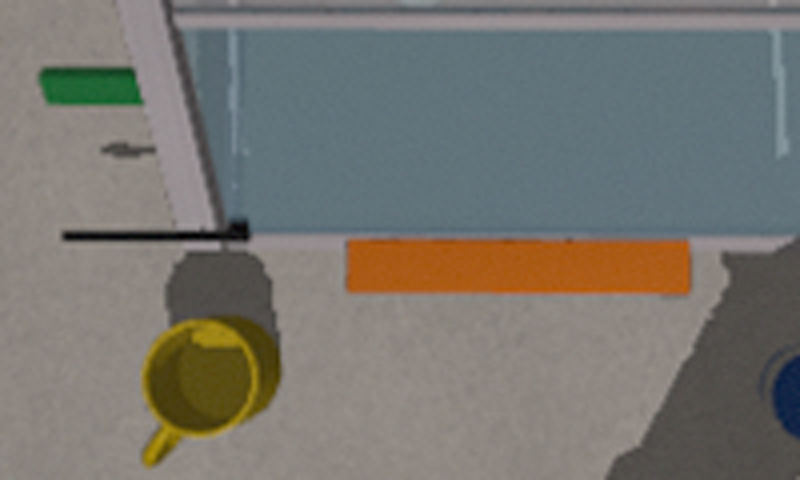

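View pics/s1c.png

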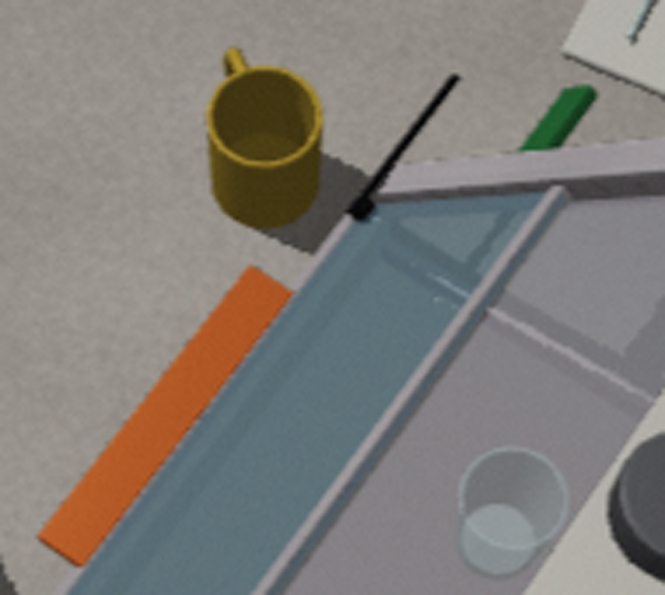

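```bash
cat >> h.py <<'E'
def cloud(f,m):
    q=np.load('pics/'+f+'.npz');v,u=np.nonzero(m&(q['d']>0));return np.array([px(f,a,b) for a,b in zip(u,v)])
def masks(f,b):
    q=np.load('pics/'+f+'.npz')['p'].astype(int);r,g,bl=q[...,0],q[...,1],q[...,2]
    box=np.zeros(r.shape,bool);box[b[1]:b[3],b[0]:b[2]]=1
    return dict(green=box&(g>r+40)&(g>bl+30),black=box&(q.max(2)<40),orange=box&(r>140)&(bl<60)&(g<130)&(g>60))
def S(P): return .643*P[:,0]+.766*P[:,2]
E
python3 - <<'E'
from h import *
for f,b in (('t1',(150,190,330,260)),('s1',(200,70,400,240))):
    for k,m in masks(f,b).items():
        P=cloud(f,m)
        if k=='orange':
            print(f,k,len(P),np.percentile(P,[1,50,99],axis=0).round(4).tolist());continue
        P=P[P[:,1]>.24]; s=S(P); nrm=-.766*P[:,0]+.643*P[:,2]
        print(f,k,len(P),'s',np.percentile(s,[2,10,50,90,98]).round(4),'n',np.percentile(nrm,[5,50,95]).round(4),P.mean(0).round(4),P[:,1].min(),P[:,1].max())
E
```

```text
t1 green 187 s [0.5325 0.5341 0.5448 0.5517 0.553 ] n [-0.3626 -0.358  -0.3561] [0.6242 0.2707 0.1861] 0.24235875464736872 0.2985051348281196
t1 black 55 s [0.4244 0.4252 0.4271 0.4284 0.4294] n [-0.3486 -0.345  -0.3425] [0.5389 0.2743 0.1051] 0.2402380497640051 0.30872540917176977
t1 orange 1074 [[0.5051, -0.0845, 0.0881], [0.5205, 0.0249, 0.0922], [0.5359, 0.1299, 0.0963]]
s1 green 140 s [0.5313 0.5345 0.5449 0.5504 0.5525] n [-0.3642 -0.3598 -0.3582] [0.6253 0.2736 0.1847] 0.2480453413227647 0.2980491090790254
s1 black 47 s [0.4228 0.4237 0.4255 0.4271 0.429 ] n [-0.3493 -0.3471 -0.345 ] [0.5394 0.2748 0.1027] 0.24162436534677517 0.31170351364955773
s1 orange 1482 [[0.4198, -0.0847, 0.0817], [0.5206, 0.022, 0.0897], [0.5368, 0.2509, 0.0945]]
```

Emit:
{"op": "move_arm", "data": {
  "moves": [
    {"offset": [0,0,-0.02],"dr": [0,0,6],"hand": 0},
    {"offset": [0,0,-0.02],"dr": [0,0,6],"hand": 0},
    {"offset": [0,0,-0.02],"dr": [0,0,6],"hand": 0},
    {"offset": [0,0,-0.02],"dr": [0,0,6.3],"hand": 0},
    {"offset": [-0.03,-0.01,0],"dr": [0,0,0],"hand": 0},
    {"offset": [-0.03,-0.01,0],"dr": [0,0,0],"hand": 0}
  ]
}}

```text
clock: 0.6
ee_pos: [0.2764, -0.5105, 0.3116]
tool_rot: [-0.0, -0.706, 0.709, -0.001]
force: [1.1, 1.0, 0.4]
grip_width: 0.145
```

Emit:
{"op": "move_arm", "data": {
  "moves": [
    {"offset": [-0.0355,-0.0096,0],"hand": 0},
    {"offset": [-0.0355,-0.0096,0],"hand": 0},
    {"offset": [-0.0355,-0.0096,0],"hand": 0},
    {"offset": [-0.0355,-0.0096,0],"hand": 0},
    {"offset": [-0.0355,-0.0096,0],"hand": 0},
    {"offset": [-0.0355,-0.0096,0],"hand": 0},
    {"offset": [-0.0355,-0.0096,0],"hand": 0},
    {"offset": [-0.0355,-0.0096,0],"hand": 0}
  ]
}}

```text
invalid input
```

Emit:
{"op": "move_arm", "data": {
  "moves": [
    {"offset": [-0.0355,-0.0096,0],"hand": 0},
    {"offset": [-0.0355,-0.0096,0],"hand": 0},
    {"offset": [-0.0355,-0.0096,0],"hand": 0},
    {"offset": [-0.0355,-0.0096,0],"hand": 0},
    {"offset": [-0.0355,-0.0096,0],"hand": 0},
    {"offset": [-0.0355,-0.0096,0],"hand": 0},
    {"offset": [-0.0355,-0.0096,0],"hand": 0},
    {"offset": [0,0,0],"hand": 0}
  ]
}}

```text
invalid input
```

Emit:
{"op": "move_arm", "data": {
  "moves": [
    {"offset": [-0.0355,-0.0096,0],"dr": [0,0,0],"hand": 0},
    {"offset": [-0.0355,-0.0096,0],"dr": [0,0,0],"hand": 0},
    {"offset": [-0.0355,-0.0096,0],"dr": [0,0,0],"hand": 0},
    {"offset": [-0.0355,-0.0096,0],"dr": [0,0,0],"hand": 0},
    {"offset": [-0.0355,-0.0096,0],"dr": [0,0,0],"hand": 0},
    {"offset": [-0.0355,-0.0096,0],"dr": [0,0,0],"hand": 0},
    {"offset": [-0.0355,-0.0096,0],"dr": [0,0,0],"hand": 0},
    {"offset": [-0.0355,-0.0096,0],"dr": [0,0,0],"hand": 0}
  ]
}}

```text
clock: 1.27
ee_pos: [0.3537, -0.2239, 0.3111]
tool_rot: [-0.0, -0.707, 0.707, 0.0]
force: [0.4, -0.2, -1.0]
grip_width: 0.002
```

Emit:
{"op": "move_arm", "data": {
  "moves": [
    {"offset": [-0.0355,-0.0096,0],"dr": [0,0,0],"hand": 0},
    {"offset": [-0.0355,-0.0096,0],"dr": [0,0,0],"hand": 0},
    {"offset": [-0.0355,-0.0096,0],"dr": [0,0,0],"hand": 0},
    {"offset": [-0.0355,-0.0096,0],"dr": [0,0,0],"hand": 0},
    {"offset": [-0.0355,-0.0096,0],"dr": [0,0,0],"hand": 0},
    {"offset": [-0.0355,-0.0096,0],"dr": [0,0,0],"hand": 0},
    {"offset": [0,0,0],"dr": [0,0,0],"hand": 0}
  ]
}}

```text
clock: 1.85
ee_pos: [0.4126, -0.0056, 0.3117]
tool_rot: [-0.002, 0.71, -0.704, -0.001]
force: [0.2, 1.0, -0.1]
grip_width: -0.004
```

Emit:
{"op": "move_arm", "data": {
  "moves": [
    {"offset": [-0.007,0,0],"dr": [6,0,0],"hand": 0},
    {"offset": [-0.007,0,0],"dr": [6,0,0],"hand": 0},
    {"offset": [-0.007,0,0],"dr": [6,0,0],"hand": 0},
    {"offset": [-0.007,0,0],"dr": [6,0,0],"hand": 0},
    {"offset": [0,0,0],"dr": [6,0,0],"hand": 0},
    {"offset": [0,0,0],"dr": [6,0,0],"hand": 0},
    {"offset": [0,0,0],"dr": [7,0,0],"hand": 0},
    {"offset": [0,0,0],"dr": [7,0,0],"hand": 0},
    {"offset": [0,0,0],"dr": [0,0,0],"hand": 0}
  ]
}}

```text
clock: 2.6
ee_pos: [0.4089, -0.0, 0.308]
tool_rot: [0.225, -0.658, 0.672, -0.254]
force: [-0.9, 0.6, -0.9]
grip_width: 0.005
```

Run:
```python
from h import *
from scipy.spatial.transform import Rotation as R
s=ctrl.sense();q=s['tool_rot'];print(s['ee_pos'],s['joints'].round(3));r=R.from_quat(q[[1,2,3,0]]).as_matrix();print(r.round(3))
```

```text
[ 4.08933701e-01 -2.72643117e-05  3.07994670e-01] [ 0.204 -0.232 -0.306  2.419  0.196  0.268 -1.88 ]
[[-0.032 -0.77   0.637]
 [-0.999  0.004 -0.046]
 [ 0.033 -0.638 -0.77 ]]
```

Emit:
{"op": "move_arm", "data": {
  "moves": [
    {"offset": [-0.004,0.0156,0.0231],"dr": [0,0,0],"hand": 0},
    {"offset": [-0.004,0.0156,0.0231],"dr": [0,0,0],"hand": 0},
    {"offset": [-0.004,0.0156,0.0231],"dr": [0,0,0],"hand": 0},
    {"offset": [-0.004,0.0156,0.0231],"dr": [0,0,0],"hand": 0},
    {"offset": [-0.004,0.0156,0.0231],"dr": [0,0,0],"hand": 0},
    {"offset": [0,0,0],"dr": [0,0,0],"hand": 0}
  ]
}}

```text
clock: 3.1
ee_pos: [0.4254, -0.0003, 0.257]
tool_rot: [0.209, -0.657, 0.678, -0.256]
force: [-0.2, -0.1, 0.2]
grip_width: -0.002
```

```bash
cat > st.py <<'E'
from h import *
from scipy.spatial.transform import Rotation as R
import sys
def st(goal=None,tilt=50):
    s=ctrl.sense();q=s['tool_rot'];r=R.from_quat(q[[1,2,3,0]]).as_matrix();print(s['clock'],s['ee_pos'].round(4),s['joints'].round(3),s['force'].round(2));print(r.round(3))
    t=np.radians(tilt);c,n=np.cos(t),np.sin(t)
    G=np.array([[0,-c,n],[-1,0,0],[0,-n,-c]])
    print('turn',np.degrees(R.from_matrix(r.T@G).as_rotvec()).round(2))
    if goal: print('offset now',(r.T@(np.array(goal)-s['ee_pos'])).round(4),'after turn',(G.T@(np.array(goal)-s['ee_pos'])).round(4))
a=[float(x) for x in sys.argv[1:]]
st(a[:3] or None,*(a[3:]))
E
python3 st.py .43 .022 .11
```

```text
3.1 [ 4.254e-01 -3.000e-04  2.570e-01] [ 0.23  -0.097 -0.418  2.492  1.046  0.179 -2.789] [-0.19 -0.06  0.2 ]
[[-0.05  -0.783  0.62 ]
 [-0.997  0.007 -0.072]
 [ 0.052 -0.622 -0.781]]
turn [11.56 -4.16  0.03]
offset now [-0.0301  0.088   0.1161] after turn [-0.0223  0.1097  0.098 ]
```

```bash
cat > fit.py <<'E'
import numpy as np,itertools
from scipy.optimize import least_squares
from scipy.spatial.transform import Rotation as R
rz=lambda a:R.from_euler('z',a).as_matrix(); ry=lambda a:R.from_euler('y',a).as_matrix()
def fk(q,s,p):
    d1,a2,d3,a,d5,a5,d7,a7,c7=p[:9]
    T=rz(s[0]*q[0]); x=np.array([0,0,d1])
    x=x+T@[a2,0,0];T=T@ry(q[1])@rz(s[1]*q[2]); x=x+T@[a,0,d3]
    T=T@ry(q[3]); x=x+T@[a5,0,0]; T=T@rz(s[2]*q[4]); x=x+T@[0,0,d5]
    T=T@ry(q[5]); x=x+T@[a7,0,d7]; T=T@rz(s[3]*q[6]+c7); return x,T
def qr(q): return R.from_quat(np.array(q)[[1,2,3,0]]).as_matrix()
D=[([ 1.25248091,0.50836508,-0.23748968,1.50111366,0.12569872,1.14888885,-0.15482578],[0.25673669,-0.56929727,0.23041814],qr([-4.66804338e-04,8.40000594e-01,-5.42584743e-01,-7.62351970e-04])),
([0.204,-0.232,-0.306,2.419,0.196,0.268,-1.88],[.40893,0,.30799],np.array([[-0.032,-0.77,0.637],[-0.999,0.004,-0.046],[0.033,-0.638,-0.77]])),
([0.23,-0.097,-0.418,2.492,1.046,0.179,-2.789],[.4254,-.0003,.257],np.array([[-0.05,-0.783,0.62],[-0.997,0.007,-0.072],[0.052,-0.622,-0.781]]))]
def fit():
  best=None
  for s in itertools.product((1,-1),repeat=4):
   for c1 in (0,):
    for c in (0,1.57,3.14,-1.57):
     def f(p):
        o=[]
        for q,x,T in D:
            q=np.array(q,float).copy(); q[0]+=s[0]*p[9]
            X,TT=fk(q,s,p); o+=list(X-x)+list((TT-T).ravel()*.3)
        return np.array(o+list(.01*np.array([p[1],p[3],p[5],p[7]])))
     for j in (0,3.14,1.57,-1.57):
      r=least_squares(f,[.3,0,.4,0,.4,0,.2,0,c,j])
      if best is None or r.cost<best[0]-1e-9: best=(r.cost,s,r.x); 
  return best
if __name__=='__main__':
    b=fit();print(b[0],b[1],b[2].round(4));np.savez('fit.npz',s=b[1],p=b[2])
    for q,x,T in D:
        q=np.array(q);q[0]+=b[1][0]*b[2][9];X,TT=fk(q,b[1],b[2]);print((X-x).round(4),abs(TT-T).max().round(3))
E
python3 fit.py
```

```text
3.2277568587980195e-05 (-1, -1, -1, -1) [ 1.7510e-01  1.1060e-01  4.9680e-01  1.0400e-02  2.8380e-01 -2.6000e-03
  2.5900e-01 -8.9000e-03 -3.1483e+00 -8.2000e-03]
[0.0005 0.0002 0.0004] 0.001
[ 0.0003 -0.0001 -0.0052] 0.005
[0.0002 0.0021 0.0047] 0.004
```

```bash
cat > ik.py <<'E'
from fit import *
z=np.load('fit.npz');s,p=z['s'],z['p']
lo=np.array([-3.08,-.24,-1.43,0,-1.52,.17,-2.89])+.03;hi=np.array([3.08,2.05,1.35,2.5,4.66,1.96,2.89])-.03
def FK(q):
    q=np.array(q,float);q[0]+=s[0]*p[9];return fk(q,s,p)
def G(t,flip):
    t=np.radians(t);c,n=np.cos(t),np.sin(t);M=np.array([[0,-c,n],[-1,0,0],[0,-n,-c]]);return M@np.diag([-1,-1,1]) if flip else M
def ik(x,T,q0):
    f=lambda q:np.r_[(FK(q)[0]-x)*5,(FK(q)[1]-T).ravel(),.003*(q-q0)]
    r=least_squares(f,np.clip(q0,lo+.001,hi-.001),bounds=(lo,hi));X,TT=FK(r.x);return r.x,np.linalg.norm(X-x),abs(TT-T).max()
if __name__=='__main__':
    rng=np.random.default_rng(0)
    E=np.array([.504,.022,.081]);d=np.array([.643,0,.766])
    for t in (10,20,30,40,50):
      for flip in (0,1):
        zt=G(t,0)[:,2];yt=-G(t,0)[:,1]
        sols=[]
        A=E+zt*.015-yt*.026;B=E+zt*.015-yt*.011+d*.12;P=A-zt*.06
        for k in range(12):
            q0=rng.uniform(lo,hi);q0[0]=rng.uniform(-.6,.6)
            a=ik(A,G(t,flip),q0)
            if a[1]<.003 and a[2]<.01:
                b=ik(B,G(t,flip),a[0]);c=ik(P,G(t,flip),a[0])
                sols.append((round(b[1],3),round(b[2],3),round(c[1],3),round(c[2],3),a[0].round(2).tolist()))
        sols.sort(key=lambda v:sum(v[:4]));print(t,flip,len(sols),*sols[:3],sep='\n  ')
E
python3 ik.py
```

```text
10
  0
  3
  (np.float64(0.0), np.float64(0.0), np.float64(0.0), np.float64(0.0), [-0.24, 0.57, 0.36, 2.39, -1.4, 0.2, -0.14])
  (np.float64(0.0), np.float64(0.0), np.float64(0.0), np.float64(0.0), [-0.24, 0.57, 0.36, 2.39, -1.4, 0.2, -0.14])
  (np.float64(0.0), np.float64(0.0), np.float64(0.0), np.float64(0.0), [-0.58, 0.92, 1.32, 2.33, -1.4, 0.98, 0.1])
10
  1
  6
  (np.float64(0.0), np.float64(0.0), np.float64(0.0), np.float64(0.0), [0.11, 0.56, -0.33, 2.39, 1.4, 0.2, 0.04])
  (np.float64(0.0), np.float64(0.0), np.float64(0.0), np.float64(0.0), [0.11, 0.56, -0.33, 2.39, 1.4, 0.2, 0.04])
  (np.float64(0.0), np.float64(0.0), np.float64(0.0), np.float64(0.0), [0.47, 0.97, -1.4, 2.33, 1.39, 1.09, -0.22])
20
  0
  8
  (np.float64(0.022), np.float64(0.108), np.float64(0.0), np.float64(0.0), [-0.55, 0.93, 1.32, 2.47, 4.59, 1.03, 0.39])
  (np.float64(0.022), np.float64(0.108), np.float64(0.0), np.float64(0.0), [-0.55, 0.93, 1.32, 2.47, 4.59, 1.03, 0.39])
  (np.float64(0.022), np.float64(0.108), np.float64(0.0), np.float64(0.0), [-0.55, 0.93, 1.32, 2.47, 4.59, 1.03, 0.39])
20
  1
  9
  (np.float64(0.0), np.float64(0.0), np.float64(0.0), np.float64(0.0), [0.44, 0.97, -1.4, 2.47, 1.64, 1.15, -0.5])
  (np.float64(0.0), np.float64(0.0), np.float64(0.0), np.float64(0.0), [0.44, 0.97, -1.4, 2.47, 1.64, 1.15, -0.5])
  (np.float64(0.0), np.float64(0.0), np.float64(0.0), np.float64(0.0), [0.44, 0.97, -1.4, 2.47, 1.64, 1.15, -0.5])
30
  0
  0
30
  1
  0
40
  0
  0
40
  1
  0
50
  0
  0
50
  1
  0
```

Run:
```python
from ik import *
E=np.array([.504,.022,.081]);d=np.array([.643,0,.766])
nat0=np.array([0.2,.4,-.3,2.2,.2,.4,-1.8]);
for t in (0,5,10,15,20):
  zt=G(t,0)[:,2];yt=-G(t,0)[:,1]
  A=E+zt*.015-yt*.026;C=E+zt*.015-yt*.011+d*.12;P=A-zt*.02-yt*.06+[0,0,.12]
  for flip,q0 in ((0,nat0),(0,[.2,.4,.3,2.2,-.8,.4,-.6]),(1,[.2,.4,-.3,2.2,1.2,.4,.2])):
    a=ik(A,G(t,flip),np.array(q0));b=ik(C,G(t,flip),a[0]);c=ik(P,G(t,flip),a[0])
    print(t,flip,a[0].round(2),[round(v,3) for v in (a[1],a[2])],'end',b[0].round(2),[round(v,3) for v in b[1:]],'pre',c[0].round(2),[round(v,3) for v in c[1:]])
```

```text
0 0 [ 0.02  0.55 -0.15  2.27  0.24  0.33 -1.9 ] [np.float64(0.0), np.float64(0.0)] end [ 0.07  0.5  -0.22  1.83  0.14  0.83 -1.79] [np.float64(0.0), np.float64(0.0)] pre [ 0.09  0.18 -0.24  2.17  0.06  0.79 -1.76] [np.float64(0.0), np.float64(0.0)]
0 0 [-0.29  0.59  0.47  2.26 -0.66  0.43 -0.85] [np.float64(0.0), np.float64(0.0)] end [-0.36  0.57  0.64  1.81 -0.42  0.91 -1.1 ] [np.float64(0.0), np.float64(0.0)] pre [-0.52  0.26  0.78  2.14 -0.24  0.83 -1.16] [np.float64(0.0), np.float64(0.0)]
0 1 [ 0.28  0.64 -0.68  2.24  0.84  0.53  0.51] [np.float64(0.0), np.float64(0.0)] end [ 0.36  0.63 -0.86  1.79  0.57  0.98  0.84] [np.float64(0.0), np.float64(0.0)] pre [ 0.53  0.35 -1.08  2.11  0.4   0.9   0.79] [np.float64(0.0), np.float64(0.0)]
5 0 [ 0.04  0.55 -0.18  2.34  0.55  0.2  -2.22] [np.float64(0.0), np.float64(0.0)] end [ 0.16  0.49 -0.4   1.9   0.31  0.72 -1.98] [np.float64(0.0), np.float64(0.0)] pre [ 0.21  0.17 -0.44  2.24  0.15  0.66 -1.92] [np.float64(0.0), np.float64(0.0)]
5 0 [-0.24  0.57  0.35  2.33 -0.81  0.26 -0.74] [np.float64(0.0), np.float64(0.0)] end [-0.37  0.53  0.6
[... 1967 characters left out ...]
0.028), np.float64(0.126)] end [ 0.27  0.47 -0.6   2.1   0.89  0.44 -2.58] [np.float64(0.0), np.float64(0.0)] pre [ 0.31  0.19 -0.67  2.47  0.9   0.29 -2.74] [np.float64(0.0), np.float64(0.0)]
20 0 [-0.57  0.88  1.32  2.36 -1.49  0.98  0.18] [np.float64(0.016), np.float64(0.083)] end [-0.63  0.76  1.32  2.04 -1.26  0.95 -0.24] [np.float64(0.0), np.float64(0.0)] pre [-0.73  0.41  1.32  2.41 -1.16  0.62 -0.08] [np.float64(0.0), np.float64(0.0)]
20 1 [ 0.44  0.97 -1.4   2.47  1.64  1.15 -0.5 ] [np.float64(0.001), np.float64(0.004)] end [ 0.53  0.81 -1.4   2.04  1.29  1.07  0.11] [np.float64(0.0), np.float64(0.0)] pre [ 0.6   0.45 -1.4   2.4   1.17  0.74 -0.1 ] [np.float64(0.0), np.float64(0.0)]
```

```bash
python3 st.py .42 .022 .2 3
```

```text
3.1 [ 4.254e-01 -3.000e-04  2.570e-01] [ 0.23  -0.097 -0.418  2.492  1.046  0.179 -2.789] [-0.19 -0.06  0.2 ]
[[-0.05  -0.783  0.62 ]
 [-0.997  0.007 -0.072]
 [ 0.052 -0.622 -0.781]]
turn [-35.42  -3.88  -1.65]
offset now [-0.0249  0.0398  0.0396] after turn [-0.0223  0.0084  0.0567]
```

Emit:
{"op": "move_arm", "data": {
  "moves": [
    {"offset": [-0.004,0,0],"dr": [-6,-0.65,-0.3],"hand": 0},
    {"offset": [-0.004,0,0],"dr": [-6,-0.65,-0.3],"hand": 0},
    {"offset": [-0.004,0,0],"dr": [-6,-0.65,-0.3],"hand": 0},
    {"offset": [-0.004,0,0],"dr": [-6,-0.65,-0.3],"hand": 0},
    {"offset": [-0.004,0,0],"dr": [-6,-0.65,-0.3],"hand": 0},
    {"offset": [-0.002,0,0],"dr": [-5.4,-0.65,-0.3],"hand": 0},
    {"offset": [0,0,0],"dr": [0,0,0],"hand": 0}
  ]
}}

```text
clock: 3.68
ee_pos: [0.4342, 0.0025, 0.2618]
tool_rot: [0.076, -0.691, 0.711, -0.107]
force: [1.7, 0.2, 0.2]
grip_width: -0.001
```

```bash
python3 st.py .43 .022 .07 4
```

```text
3.6833 [0.4342 0.0025 0.2618] [-0.035  0.044 -0.097  2.117  0.126  0.735 -1.815] [1.7  0.22 0.17]
[[-0.034 -0.966  0.255]
 [-0.999  0.023 -0.047]
 [ 0.04  -0.256 -0.966]]
turn [-10.82  -2.56  -1.56]
offset now [-0.0269  0.0537  0.1833] after turn [-0.0195  0.0176  0.1911]
```

Emit:
{"op": "move_arm", "data": {
  "moves": [
    {"offset": [-0.006,0.0,0],"dr": [-4.5,-1.3,-0.8],"hand": 0},
    {"offset": [-0.006,0.0,0],"dr": [-4.5,-1.3,-0.8],"hand": 0},
    {"offset": [-0.006,0,0],"dr": [0,0,0],"hand": 0},
    {"offset": [0,0,0],"dr": [0,0,0],"hand": 0}
  ]
}}

```text
clock: 4.02
ee_pos: [0.4318, 0.0193, 0.2594]
tool_rot: [0.036, -0.706, 0.707, -0.039]
force: [-0.4, -0.9, -0.1]
grip_width: -0.002
```

```bash
python3 st.py .465 .022 .066 5
```

```text
4.0167 [0.4318 0.0193 0.2594] [-0.024  0.12  -0.103  2.005  0.039  0.913 -1.721] [-0.35 -0.88 -0.11]
[[-0.002 -0.994  0.105]
 [-1.     0.001 -0.005]
 [ 0.005 -0.105 -0.994]]
turn [-1.04 -0.28 -0.08]
offset now [-0.0037 -0.0127  0.1958] after turn [-0.0027 -0.0162  0.1956]
```

Emit:
{"op": "move_arm", "data": {
  "moves": [
    {"offset": [0,-0.002,0.028],"dr": [0,0,0],"hand": 0},
    {"offset": [0,-0.002,0.028],"dr": [0,0,0],"hand": 0},
    {"offset": [0,-0.002,0.028],"dr": [0,0,0],"hand": 0},
    {"offset": [0,-0.002,0.028],"dr": [0,0,0],"hand": 0},
    {"offset": [0,-0.002,0.028],"dr": [0,0,0],"hand": 0},
    {"offset": [0,0,0.028],"dr": [0,0,0],"hand": 0},
    {"offset": [0,0,0],"dr": [0,0,0],"hand": 0}
  ]
}}

```text
clock: 4.6
ee_pos: [0.4558, 0.0163, 0.0902]
tool_rot: [0.032, -0.705, 0.707, -0.038]
force: [-0.8, 0.5, 0.3]
grip_width: 0.001
```

```bash
python3 st.py .465 .022 .066 5; python3 -c "
from h import *
snap('scene','s2');snap('wrist','w2')
a=cv2.imread('pics/s2.png')[60:270,200:480];b=cv2.imread('pics/w2.png')
cv2.imwrite('pics/s2c.png',cv2.resize(a,None,fx=2.8,fy=2.8,interpolation=2))"
```

```text
4.6 [0.4558 0.0163 0.0902] [-0.05   0.4   -0.073  2.205  0.112  0.442 -1.788] [-0.79  0.52  0.25]
[[-0.002 -0.995  0.099]
 [-1.     0.002 -0.008]
 [ 0.008 -0.099 -0.995]]
turn [-0.68 -0.44 -0.1 ]
offset now [-0.0059 -0.0067  0.025 ] after turn [-0.0057 -0.007   0.025 ]
```

View pics/s2c.png

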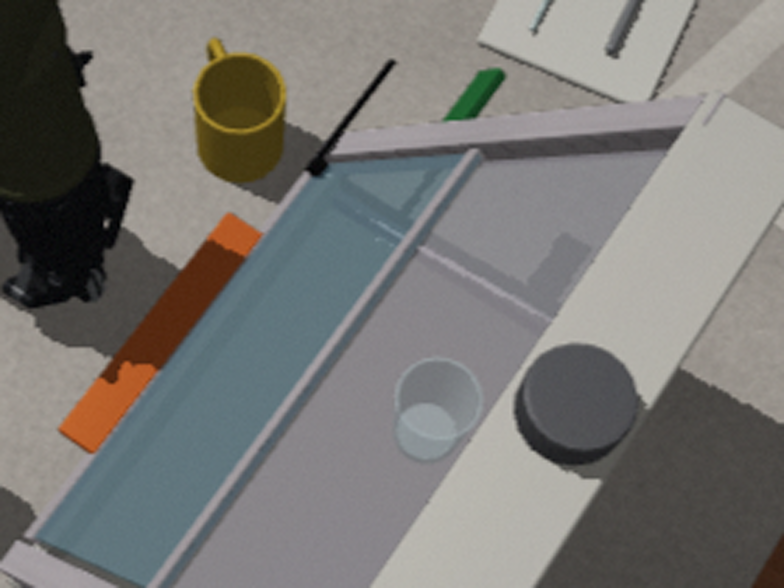

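View pics/w2.png

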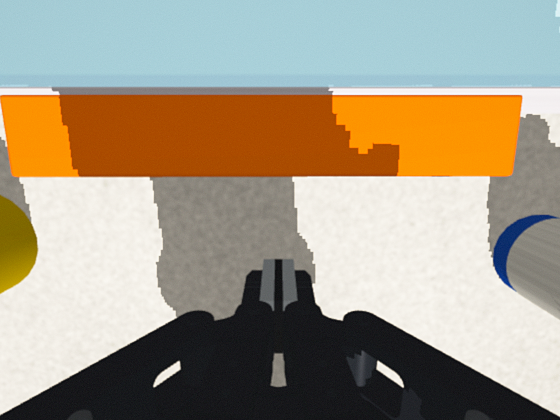

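Wrist view: the shut fingers (col 279) sit in front of the middle of the lip (cols 3-520, lower edge row 176), with the mug and bottle well to the sides. Scene view: nothing has been disturbed. Next I go down and then forward slowly to contact.

Emit:
{"op": "move_arm", "data": {
  "moves": [
    {"offset": [-0.002,-0.002,0.012],"dr": [0,0,0],"hand": 0},
    {"offset": [-0.002,-0.002,0.012],"dr": [0,0,0],"hand": 0},
    {"offset": [0,-0.008,0],"dr": [0,0,0],"hand": 0},
    {"offset": [0,-0.008,0],"dr": [0,0,0],"hand": 0},
    {"offset": [0,0,0],"dr": [0,0,0],"hand": 0}
  ]
}}

```text
clock: 5.12
ee_pos: [0.4844, 0.02, 0.074]
tool_rot: [0.036, -0.705, 0.707, -0.041]
force: [-0.0, 0.1, -0.2]
grip_width: -0.001
```

```bash
python3 st.py .493 .022 .066 5
```

```text
5.1167 [0.4844 0.02   0.074 ] [-0.06   0.457 -0.065  2.163  0.121  0.417 -1.799] [-0.05  0.1  -0.24]
[[-0.004 -0.994  0.109]
 [-1.     0.003 -0.008]
 [ 0.008 -0.109 -0.994]]
turn [-1.25 -0.45 -0.17]
offset now [-0.0021 -0.0077  0.0089] after turn [-0.002  -0.0079  0.0087]
```

Emit:
{"op": "move_arm", "data": {
  "moves": [
    {"offset": [0,0.001,0.009],"dr": [0,0,0],"hand": 0},
    {"offset": [0,-0.003,0],"dr": [0,0,0],"hand": 0},
    {"offset": [0,-0.003,0],"dr": [0,0,0],"hand": 0},
    {"offset": [0,0,0],"dr": [0,0,0],"hand": 0}
  ]
}}

```text
clock: 5.45
ee_pos: [0.4884, 0.0197, 0.0643]
tool_rot: [0.035, -0.705, 0.707, -0.04]
force: [-0.1, -0.5, -0.6]
grip_width: -0.004
```

Emit:
{"op": "move_arm", "data": {
  "moves": [
    {"offset": [0,-0.003,0],"dr": [0,0,0],"hand": 0},
    {"offset": [0,0,0],"dr": [0,0,0],"hand": 0}
  ]
}}

```text
clock: 5.62
ee_pos: [0.4911, 0.0197, 0.0643]
tool_rot: [0.034, -0.705, 0.707, -0.04]
force: [0.9, 1.1, 0.4]
grip_width: 0.003
```

Not touching yet. I start travelling up the slope in small rows.

Emit:
{"op": "move_arm", "data": {
  "moves": [
    {"offset": [0,-0.003,0],"dr": [0,0,0],"hand": 0},
    {"offset": [0,-0.003,0],"dr": [0,0,0],"hand": 0},
    {"offset": [0,0,0],"dr": [0,0,0],"hand": 0}
  ]
}}

```text
clock: 5.87
ee_pos: [0.4936, 0.0195, 0.0638]
tool_rot: [0.032, -0.705, 0.707, -0.038]
force: [-7.0, -0.0, 3.7]
grip_width: -0.0
```

Emit:
{"op": "move_arm", "data": {
  "moves": [
    {"offset": [0,-0.0036,-0.0035],"dr": [0,0,0],"hand": 0},
    {"offset": [0,-0.0036,-0.0035],"dr": [0,0,0],"hand": 0},
    {"offset": [0,-0.0036,-0.0035],"dr": [0,0,0],"hand": 0},
    {"offset": [0,0,0],"dr": [0,0,0],"hand": 0}
  ]
}}

```text
clock: 6.2
ee_pos: [0.5041, 0.0195, 0.0759]
tool_rot: [0.032, -0.705, 0.707, -0.039]
force: [-4.5, -0.3, 3.1]
grip_width: -0.0
```

```bash
cat > m.py <<'E'
from h import *
import sys
f=sys.argv[1];s=ctrl.sense();print(s['clock'],s['ee_pos'],s['force'].round(1))
for c in sys.argv[2:]:
    n=f+c[0];snap(c,n)
    for k,m in masks(n,(150,100,330,260) if c=='top' else (200,50,440,240)).items():
        P=cloud(n,m);
        if len(P)<5: print(c,k,len(P));continue
        if k=='orange':print(c,k,len(P),np.percentile(P,[1,50,99],axis=0).round(4).tolist());continue
        P=P[(P[:,1]>.242)&(P[:,1]<.315)];P=P[(abs(-.766*P[:,0]+.643*P[:,2]+.352)<.02)];
        print(c,k,len(P),'s',np.percentile(S(P),[5,50,95]).round(4) if len(P) else '')
E
python3 m.py a scene top
```

```text
6.2 [0.50408695 0.01952151 0.07586226] [-4.5 -0.3  3.1]
scene green 158 s [0.5324 0.5457 0.5513]
scene black 47 s [0.4397 0.4418 0.4454]
scene orange 573 [[0.4142, -0.086, 0.0806], [0.5307, -0.0468, 0.1023], [0.547, 0.2558, 0.1063]]
top green 186 s [0.5329 0.5449 0.5521]
top black 46 s [0.4407 0.4432 0.4454]
top orange 404 [[0.5153, -0.0864, 0.1008], [0.5308, -0.0486, 0.1046], [0.546, 0.1283, 0.1087]]
```

Emit:
{"op": "move_arm", "data": {
  "moves": [
    {"offset": [0,-0.004,-0.0039],"dr": [0,0,0],"hand": 0},
    {"offset": [0,-0.005,-0.0049],"dr": [0,0,0],"hand": 0},
    {"offset": [0,-0.005,-0.0049],"dr": [0,0,0],"hand": 0},
    {"offset": [0,-0.005,-0.0049],"dr": [0,0,0],"hand": 0},
    {"offset": [0,-0.005,-0.0049],"dr": [0,0,0],"hand": 0},
    {"offset": [0,-0.005,-0.0049],"dr": [0,0,0],"hand": 0},
    {"offset": [0,-0.005,-0.0049],"dr": [0,0,0],"hand": 0},
    {"offset": [0,-0.005,-0.0049],"dr": [0,0,0],"hand": 0},
    {"offset": [0,-0.005,-0.0049],"dr": [0,0,0],"hand": 0},
    {"offset": [0,0,0],"dr": [0,0,0],"hand": 0}
  ]
}}

```text
clock: 7.13
ee_pos: [0.5452, 0.0196, 0.1242]
tool_rot: [0.033, -0.705, 0.707, -0.04]
force: [-4.0, -0.7, 1.2]
grip_width: 0.002
```

```bash
python3 m.py b scene top; python3 st.py .55 .02 .1 5
```

```text
7.1333 [0.54515647 0.01959223 0.1242029 ] [-4.  -0.7  1.2]
scene green 163 s [0.5317 0.546  0.5517]
scene black 55 s [0.5034 0.5058 0.5079]
scene orange 633 [[0.4138, -0.0863, 0.0798], [0.5711, -0.0472, 0.1512], [0.588, 0.2564, 0.155]]
top green 187 s [0.5333 0.5447 0.5525]
top black 55 s [0.5053 0.5073 0.5087]
top orange 400 [[0.5543, -0.0853, 0.1497], [0.571, -0.0517, 0.1537], [0.5856, 0.1314, 0.1573]]
7.2333 [0.5452 0.0198 0.1237] [-0.032  0.451 -0.088  1.955  0.098  0.637 -1.76 ] [-3.22  0.19  0.5 ]
[[-0.004 -0.995  0.104]
 [-1.     0.003 -0.009]
 [ 0.008 -0.104 -0.995]]
turn [-0.96 -0.5  -0.18]
offset now [-0.0004 -0.0023  0.0241] after turn [-0.0002 -0.0027  0.024 ]
```

Emit:
{"op": "move_arm", "data": {
  "moves": [
    {"offset": [0,-0.004,-0.0039],"dr": [0,0,0],"hand": 0},
    {"offset": [0,-0.004,-0.0039],"dr": [0,0,0],"hand": 0},
    {"offset": [0,-0.004,-0.0039],"dr": [0,0,0],"hand": 0},
    {"offset": [0,-0.004,-0.0039],"dr": [0,0,0],"hand": 0},
    {"offset": [0,-0.003,-0.003],"dr": [0,0,0],"hand": 0},
    {"offset": [0,-0.002,-0.002],"dr": [0,0,0],"hand": 0},
    {"offset": [0,0,0],"dr": [0,0,0],"hand": 0}
  ]
}}

```text
clock: 7.82
ee_pos: [0.5644, 0.0198, 0.1468]
tool_rot: [0.034, -0.705, 0.707, -0.04]
force: [-4.0, -2.0, 3.2]
grip_width: -0.005
```

```bash
python3 m.py c scene top; python3 -c "
import cv2
cv2.imwrite('pics/cc.png',cv2.hconcat([cv2.resize(cv2.imread('pics/cs.png')[60:160,290:390],(400,400),interpolation=2),cv2.resize(cv2.imread('pics/ct.png')[160:260,140:240],(400,400),interpolation=2)]))"
```

```text
7.8167 [0.56437535 0.01984253 0.14676864] [-4.  -2.   3.2]
scene green 151 s [0.5337 0.5474 0.5518]
scene black 54 s [0.5331 0.5359 0.5377]
scene orange 623 [[0.468, -0.0863, 0.0817], [0.5907, -0.0501, 0.174], [0.6073, 0.2505, 0.1779]]
top green 172 s [0.5355 0.5458 0.5518]
top black 38 s [0.5351 0.537  0.5391]
top orange 359 [[0.5744, -0.0862, 0.1731], [0.5932, -0.0577, 0.1765], [0.6053, 0.1283, 0.1805]]
```

View pics/cc.png

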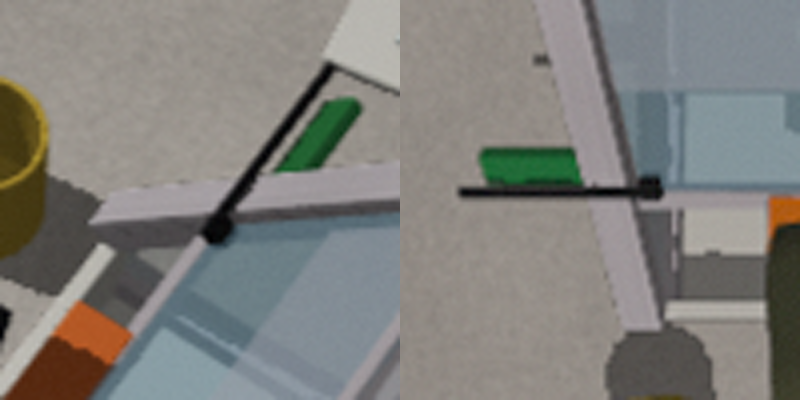

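The pointer stands about 6 mm below the marker's centre in both views. I nudge it 6 mm further.

Emit:
{"op": "move_arm", "data": {
  "moves": [
    {"offset": [0,-0.0025,-0.0025],"dr": [0,0,0],"hand": 0},
    {"offset": [0,-0.0019,-0.0019],"dr": [0,0,0],"hand": 0},
    {"offset": [0,0,0],"dr": [0,0,0],"hand": 0}
  ]
}}

```text
clock: 8.17
ee_pos: [0.5683, 0.02, 0.1513]
tool_rot: [0.034, -0.705, 0.707, -0.04]
force: [-3.9, -0.8, 2.1]
grip_width: 0.0
```

```bash
python3 m.py d scene top
```

```text
8.1667 [0.56833849 0.02000068 0.15133312] [-3.9 -0.8  2.1]
scene green 131 s [0.5367 0.5481 0.5514]
scene black 59 s [0.5388 0.5416 0.5435]
scene orange 665 [[0.4693, -0.0862, 0.082], [0.5946, -0.0497, 0.1787], [0.6111, 0.2497, 0.1822]]
top green 131 s [0.5399 0.5485 0.5523]
top black 57 s [0.5421 0.5439 0.5452]
top orange 363 [[0.5789, -0.0858, 0.1777], [0.5975, -0.0576, 0.181], [0.6095, 0.1299, 0.1847]]
```

Emit:
{"op": "move_arm", "data": {
  "moves": [
    {"offset": [0,0.004,0.001],"dr": [0,0,0],"hand": 0},
    {"offset": [0,0.008,0.001],"dr": [0,0,0],"hand": 0},
    {"offset": [0,0.015,0],"dr": [0,0,0],"hand": 0},
    {"offset": [0,0.02,0],"dr": [0,0,0],"hand": 0},
    {"offset": [0,0.02,0],"dr": [0,0,0],"hand": 0},
    {"offset": [0,0.02,-0.01],"dr": [0,0,0],"hand": 0},
    {"offset": [0,0.02,-0.02],"dr": [0,0,0],"hand": 0},
    {"offset": [0,0.015,-0.03],"dr": [0,0,0],"hand": 0},
    {"offset": [0,0,-0.03],"dr": [0,0,0],"hand": 0},
    {"offset": [0,0,0],"dr": [0,0,0],"hand": 0}
  ]
}}

```text
clock: 9.1
ee_pos: [0.4386, 0.0219, 0.2306]
tool_rot: [0.037, -0.705, 0.707, -0.043]
force: [1.1, -0.0, -0.0]
grip_width: 0.004
```

```bash
python3 m.py e scene top; python3 -c "
import cv2
cv2.imwrite('pics/ec.png',cv2.hconcat([cv2.resize(cv2.imread('pics/es.png')[60:160,290:390],(400,400),interpolation=2),cv2.resize(cv2.imread('pics/et.png')[160:260,140:240],(400,400),interpolation=2)]))"
```

```text
9.1 [0.43862472 0.02189987 0.23056475] [ 1.1 -0.  -0. ]
scene green 111 s [0.5384 0.5475 0.5509]
scene black 62 s [0.5391 0.5417 0.5438]
scene orange 1096 [[0.418, -0.0855, 0.0814], [0.5943, -0.0249, 0.1787], [0.6115, 0.2511, 0.1827]]
top green 131 s [0.5398 0.548  0.5531]
top black 56 s [0.5419 0.5437 0.5453]
top orange 719 [[0.5788, -0.0855, 0.1778], [0.5951, -0.0273, 0.1811], [0.6095, 0.1298, 0.1846]]
```

View pics/ec.png

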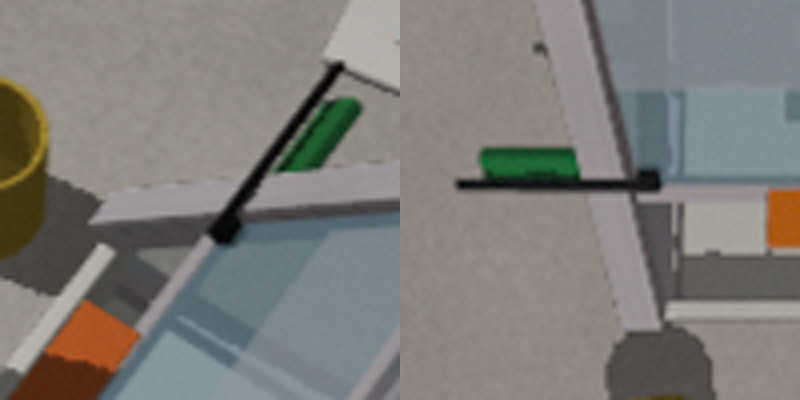

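View pics/es.png

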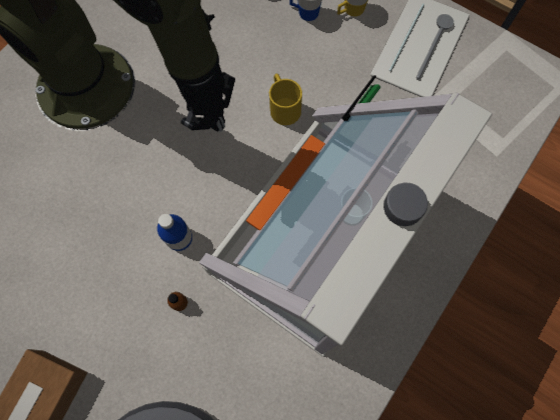

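View pics/et.png

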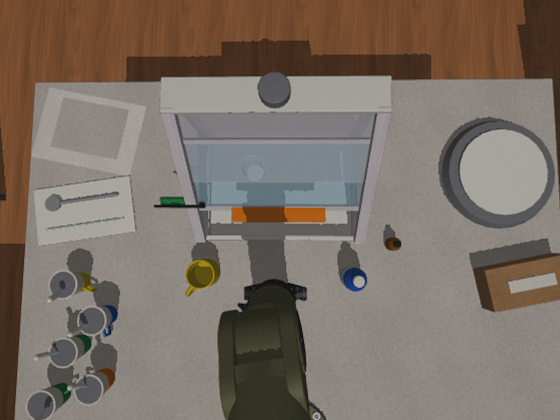

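```bash
python3 - <<'E'
from h import *
for f in('t1','s1'):
    m=masks(f,(150,190,190,215) if f=='t1' else (340,70,400,110))['green'];P=cloud(f,m);s=S(P);n=-.766*P[:,0]+.643*P[:,2]
    b=((s-.528)//.003).astype(int)
    for k in sorted(set(b)): print(f,round(.528+.003*k,3),(b==k).sum(),n[b==k].mean().round(4))
# project hypothesised clip corners into images
for f in ('t1','s1','et','es'):
    q=np.load(f'pics/{f}.npz');Ti=np.linalg.inv(q['T'])
    for s in (.5305,.5425,.5545):
        x=np.array([.643*s-.766*-.3575,.27,.766*s+.643*-.3575,1]);c=Ti@x
        print(f,s,(q['cx']-q['fx']*c[0]/c[2]).round(1),(q['cy']+q['fy']*c[1]/c[2]).round(1))
E
python3 -c "
import cv2
a=cv2.imread('pics/t1.png')[190:220,150:200];b=cv2.imread('pics/et.png')[190:220,150:200]
cv2.imwrite('pics/f.png',cv2.resize(cv2.vconcat([a,b]),None,fx=10,fy=10,interpolation=0))"
```

```text
t1 0.531 19 -0.358
t1 0.534 22 -0.3578
t1 0.537 18 -0.358
t1 0.54 24 -0.3574
t1 0.543 17 -0.3574
t1 0.546 23 -0.3575
t1 0.549 49 -0.3599
t1 0.552 16 -0.3594
s1 0.528 2 -0.36
s1 0.531 10 -0.3595
s1 0.534 15 -0.3593
s1 0.537 18 -0.3594
s1 0.54 14 -0.3596
s1 0.543 17 -0.3597
s1 0.546 31 -0.361
s1 0.549 29 -0.3612
s1 0.552 4 -0.361
t1 0.5305 173.6 205.8
t1 0.5425 172.5 202.2
t1 0.5545 171.4 198.5
s1 0.5305 363.2 94.3
s1 0.5425 367.0 93.8
s1 0.5545 371.0 93.3
et 0.5305 173.6 205.8
et 0.5425 172.5 202.2
et 0.5545 171.4 198.5
es 0.5305 363.2 94.3
es 0.5425 367.0 93.8
es 0.5545 371.0 93.3
```

View pics/f.png

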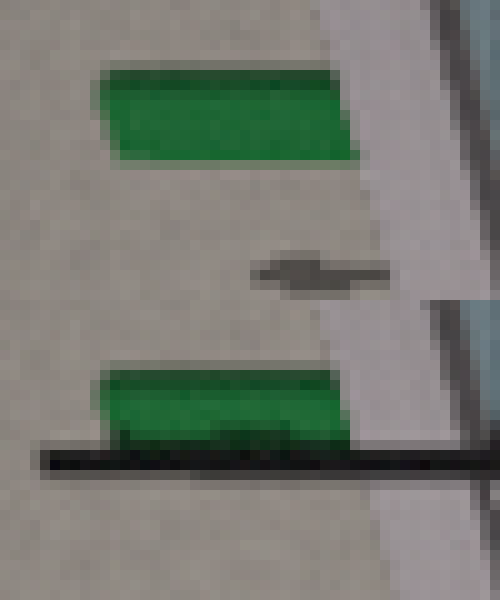

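Run:
```python
from bench import ctrl,close_job
s=ctrl.sense();print(s['clock'],abs(s['qvel']).max(),s['force'].round(2));print(close_job())
```

```text
9.2 0.04114541737458449 [ 0.95  0.83 -0.14]
the job is handed in; nothing more can be done
None
```

The window is up with its pointer inside the green marker. It stayed there after I took the hand away, and I handed the job in at 9.2 s.

- **How it was done:** I pushed the front lower edge of the lip with the shut fingertips, moving up the slope for about 116 mm. The force readings I took during the push were at most about 8 N. The arm then backed off to more than 10 cm from the lip.
- **Tilt of the tool:** I meant to tilt it about 50 degrees, square to the slope. The arm could not reach that so close to its base, so I pushed with about 6 degrees of tilt instead. The contact was therefore mostly on the front of the lip rather than underneath.
- **Pointer check after release:** The scene and top cameras put the pointer at 0.542 m and 0.544 m along the slope. The marker's centre is at about 0.540 to 0.542 m, so the pointer is 1 to 3 mm above centre (12 mm is allowed). The cameras differ by about 2 mm, which is their calibration accuracy. In the top view the pointer seems to lie near the marker's lower edge because it stands about 12 mm in front of the marker. The depth readings allow for that.
- **Other objects:** In the last pictures the mug, both bottles, the beaker and the marker are where they were at the start. The wrist force was back to about 1 N, which is the sensor's noise level.

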